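# Purge a filter housing with its bayonet cap held at the vent position

### The job

Purge the empty steel filter housing with nitrogen: first turn the regulator knob on the gas console clockwise until the gauge pointer stands on the set mark at the gauge's rim. Then take the bayonet cap from the parts tray, set it fully down into the housing with its two lugs through the entry slots, and twist it clockwise to the single broad vent line, half way to the lock, never on into the lock click. Finish while still holding the cap there, because its spring turns it back if you let go; leave the gauge on its mark and the other things on the bench undisturbed.

Things in the scene. Friction and masses are not known exactly. Their poses are not given: they have to be found in the camera images.
- console: fixed gas console: white metal box 200 (x) x 130 (y) mm, top plate 70 mm above the bench, origin under its centre. On top: a round 100 mm dial gauge centred at x = +42 mm and a black fluted round regulator knob on a vertical axis at x = -58 mm (both y = 0)
- reg_knob (a joint): angle of the regulator knob in rad (0 to 9.4), growing CLOCKWISE seen from above; light friction (0.04 N m), stays where left. The pointer turns clockwise 0.5 rad for each rad of the knob. At the start the pointer is always 0.4 to 1.4 rad anticlockwise of the mark
- knob_grip (a point): on the knob's axis, 25 mm above the knob's underside; the knob is a 40 mm diameter cylinder, 39 mm tall, its underside 75 mm and its top 114 mm above the bench; grip it anywhere across its diameter, from above
- gauge_centre (a point): centre of the gauge, on the pointer's axis, 75.5 mm above the bench
- needle_tip (a point): tip of the gauge's black pointer, 38 mm from the gauge centre, over a white dial with scale ticks; the pointer is driven by the knob only
- mark_tip (a point): point of the set mark: a dark steel wedge, 9 mm wide, clipped on the gauge's rim and pointing inwards; this point lies 38 mm from the gauge centre, so the pointer's tip coincides with it when aligned. The mark stays put during the job
- tray: fixed steel parts tray 150 x 190 mm, wall 16 mm high, floor 4 mm thick; origin under its centre. Holds the cap, a small black plug and a rubber ring
- cap: loose bayonet cap, 0.14 to 0.22 kg, upright in the tray. Origin: centre of its underside, z up. White plug 58 mm diameter, 24 mm long, chamfered foot; aluminium flange 84 mm diameter, z = 24 to 32 mm. Two lugs on the plug at +x and -x reach radius 36 mm, 11 mm wide, z = 3 to 9 mm. Half a turn about z makes no difference
- cap_grip (a point): centre of the cap's upright black grip bar, 55 mm above the cap's underside. Bar: 46 mm long along the cap's x, 12 mm thick along its y, z = 32 (flange top) to 66 mm in the cap's frame. The bar and two black lines on the flange lie in line with the lugs
- housing: fixed steel filter housing, origin under its centre, 105 mm high, 96 mm diameter, 125 mm square foot, pipe stubs at +y and -y 50 mm up. With the cap fully home its flange rests on the mouth, cap origin 81 mm above the housing's (3 mm play upwards once turned). Turned clockwise from above: 0 entry, 50 degrees vent line, click plungers resist from about 66, locked at 100 degrees
- mouth (a point): centre of the mouth's flat top, 105 mm above the bench, axes as the housing's. Bore 62 mm; two entry slots for the lugs at the housing's +x and -x, 17 mm wide, open out to radius 39 mm. A return spring turns the cap back anticlockwise to the slots: 0.06 N m near entry, 0.12 N m at the vent line
- vent_marks: the vent lines: a single broad black line 6 x 4 mm on the rim of the mouth, and one opposite. Origin at the mouth's centre, 105 mm above the bench; x axis along the lines, turned 50 degrees clockwise from the housing's x. Two close thin lines at 100 degrees mark the lock. The cap is at the vent position when its grip bar and flange lines point at the vent lines
- vent_sleeve (a joint): angle in rad of the brass return sleeve inside the mouth, 0 at rest; the cap's lugs push it clockwise, about 0.73 at the vent position, 1.17 with the cap 75 degrees from entry
- plug: bystander: small black stepped plug, 28 mm diameter, 24 mm tall, in the tray
- seal: bystander: black rubber ring, 40 mm diameter, 5 mm thick, flat in the tray
- beaker: bystander: glass beaker, 62 mm diameter, 75 mm tall, on the bench near the robot
- spanner: bystander: 140 mm spanner lying on the bench at the right
- buffer: bystander: glass buffer bottle with black cap, 70 mm diameter, 150 mm tall, beyond the work
- rack: bystander: white tube rack 60 x 130 mm, 76 mm tall, beyond the work
- column: bystander: glass column 175 mm long with black ends, lying on the bench beyond the work
Mind the look-alikes: they are no part of the job. Leave any pink look-alike of the cap alone.

How it is judged (in metres and radians):
On the way, in this order (a step that is already met when the one before it is completed fails the run):
1. the gauge pointer has been brought to the set mark and stays there (horizontal distance between needle_tip and mark_tip below 0.0045 m), for 0.5 s.
2. the cap is down in the housing's mouth, lugs below the lip (horizontal distance between cap and housing below 0.005 m and z of cap in the frame of housing below 0.0845 m and angle between cap's own z axis and vertical below 0.12 rad), for 0.1 s.
At the end, for the whole second after the job is handed in: The gauge pointer's tip is within 4.5 mm of the set mark's point; the cap sits in the housing (within 5 mm of its axis, lugs under the lip, within 7 degrees of upright), its grip bar within 10 degrees of the vent lines and the fingers still hold it (more than 2 N) (all of step 2 and horizontal distance between needle_tip and mark_tip below 0.0045 m and z of cap in the frame of housing above 0.076 m and angle between the x axis of cap and the x axis of vent_marks, either way round below 0.17 rad and contact force between the fingers and cap above 2 N); the arm keeps its last pose, push and grip.
It fails at once if the cap is twisted into the lock click (75 degrees or more from entry) (value of joint vent_sleeve above 1.17 rad).
It fails at once if a bystander is moved by more than 30 mm or tipped over (distance of any of plug, seal, beaker, spanner, buffer, rack, column from where it was at the start of the episode above 0.03 m or angle between any of beaker, buffer, rack's own z axis and vertical above 0.6 rad).
It also fails if it takes over 72 s, if anything falls off the work surface, if the arm or the gripper's body presses on something with over 40 N, if the wrist force passes 120 N, or if a joint passes its speed limit or range.

### The arm

A 7-joint arm with a two-finger parallel gripper is mounted at the origin on the work surface. World frame = base frame: x ahead of the robot, y to its left, z up, the work surface at z = 0. Lengths are in mm, angles in rad, forces in N, time in s.
With the tool pointing down it reaches from about 425 to 875 mm from the base axis. Payload 8.4 kg.
Tool frame: the origin (TCP) lies on the centre line of the jaws, within the pads' length; the fingertips stand 14 mm ahead of it and the grasp point (between the pads) lies 5 mm behind it; z points along the fingers, y is the line along which they close (so a half turn about z gives the same grasp; the last joint's range is limited). The gripper opens to 85 mm and grips with 20 to 120 N. Pads are 22 mm wide; open, the fingers measure 114 mm over their backs; the gripper's body (76 mm by 85 mm) begins 54 mm behind the grasp point. The pads swing forward as they close: fully open they stand 13 mm farther back than shut.
Start: joints at [1.21, 0.333, 0.04, 1.465, -0.013, 1.343, -0.059], TCP at [168.211, -627.829, 245.308] pointing down, gripper open.
Joint ranges: [-2.58, 2.58], [-0.38, 2.09], [-1.3, 1.39], [0.25, 2.4], [-1.5, 4.64], [0.08, 2.09], [-2.65, 2.65]. Speed limits (rad/s): [2.22, 2.22, 2.79, 2.79, 3.14, 3.14, 3.14].

### API

Orientations are given as a rotation vector (axis times angle).
In Python, from station import * gives the robot as it stands. Calls block until the motion is done:
- move_ptp(position, orientation): joint-space move of the TCP to a pose.
- servo_line(position, rot=None, vel=150): straight line of the TCP; rot=None keeps the orientation; vel is the mean speed in mm/s.
- set_joints(angles): joint-space move.
- command_gripper(opening, strength=None): opening from 0.0 (shut) to 1.0 (fully open); strength is the grip in N (None keeps the last); returns when the fingers have stopped.
- dwell(seconds).
- ik(position, orientation): joint angles nearest the present ones, or None.
- sense(): the state.
- grab_frame(name): name is "scene" or "side" or "wrist"; returns the picture (384x512x3 uint8, red, green, blue); there is no depth.
- get_calibration(name): a dict with "K" (3x3 intrinsics, pixels), "dist_coeffs" ([k1, k2, p1, p2, k3] as OpenCV has them; the pictures are not rectified), "R" (3x3) and "t" (3): a world point X has camera coordinates R X + t; the wrist camera has in their place "tool_from_camera" (4x4, takes a point from camera to tool coordinates, whose origin is the TCP and whose axes are the flange's). Camera axes: x right, y down, z forward; pixel columns grow to the right and rows downward; lengths in mm; the calibration is good to about 2 mm. A picture is of the moment at which its call begins: read the wrist's pose just before it. get_calibration takes no time and is no camera call.
A pose or a line that the arm cannot do raises MotionError and nothing moves.
- job_done(): hands the job in; it is judged then, once.
The state is a dict: "time_s": time; "qpos": joint angles; "joint_vel": joint speeds; "tau": joint torques, N m; "ee_pos": TCP position; "tool_rot": TCP orientation; "ft_force": force on the tool from outside, world axes, zero at the start; "moment": the same for the moment, N m; "gripper_width": opening from 0.0 (shut) to 1.0 (fully open); "grip_force": force on a finger pad.
Only numpy, scipy, OpenCV 4.12 (cv2) and the standard library are available. Lean on these libraries where they do the work, as an engineer would, in place of code of your own. Each camera call takes 0.05 s, during which the arm holds its last target. There are 200 camera calls.

## Working session

There is one attempt and no reset: what is moved stays moved. The work goes in short steps, each a Python script; the robot and the scene stay as the last script left them, time stands still between calls to the robot, and variables do not carry over. Pictures are saved under pics/ and viewed, at most 10 in all, crops included, and the job is handed in when it is done.

```bash
mkdir -p pics; ls; python3 - <<'E'
from station import *
import cv2,numpy as np
for n in ["scene","side","wrist"]:
    f=grab_frame(n); cv2.imwrite(f"pics/{n}0.png",f[:,:,::-1]); c=get_calibration(n)
    print(n,{k:np.round(v,3).tolist() for k,v in c.items()})
    if 'R' in c: print(-np.array(c['R']).T@np.array(c['t']))
a=cv2.imread("pics/scene0.png");b=cv2.imread("pics/side0.png")
s=sense();print(s['tool_rot'],s['ee_pos'],s['time_s'])
E
```

```text
pics
scene {'K': [[467.802, 0.0, 255.26], [0.0, 467.802, 187.763], [0.0, 0.0, 1.0]], 'dist_coeffs': [-0.013, 0.0, 0.0, 0.0, 0.0], 'R': [[0.815, 0.58, 0.02], [0.353, -0.468, -0.81], [-0.46, 0.667, -0.586]], 't': [-430.543, -162.294, 1846.849]}
[ 1257.57266381 -1058.08743948   959.95736546]
side {'K': [[364.028, 0.0, 252.197], [0.0, 364.028, 193.002], [0.0, 0.0, 1.0]], 'dist_coeffs': [-0.118, 0.0, 0.0, 0.0, 0.0], 'R': [[0.892, -0.452, -0.019], [-0.347, -0.656, -0.67], [0.291, 0.604, -0.742]], 't': [-544.234, 218.226, 851.946]}
[ 313.51756868 -617.66951643  767.99541344]
wrist {'K': [[273.104, 0.0, 258.219], [0.0, 273.104, 191.952], [0.0, 0.0, 1.0]], 'dist_coeffs': [-0.055, 0.0, 0.0, 0.0, 0.0], 'tool_from_camera': [[0.0, -0.951, -0.308, 79.459], [1.0, -0.0, 0.001, 1.586], [-0.001, -0.308, 0.951, -129.164], [0.0, 0.0, 0.0, 1.0]]}
[-3.11352321e+00 -4.09855116e-01  3.98645766e-04] [ 168.11215081 -627.54781413  244.61780983] 0.15
```

View pics/scene0.png

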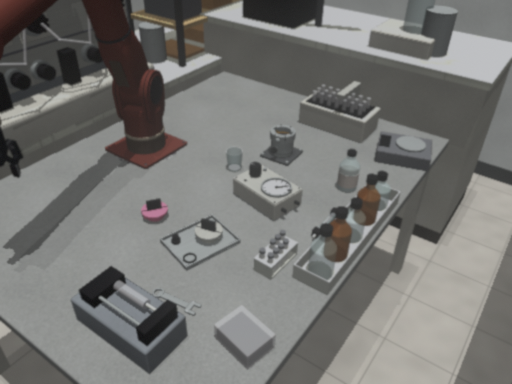

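View pics/side0.png

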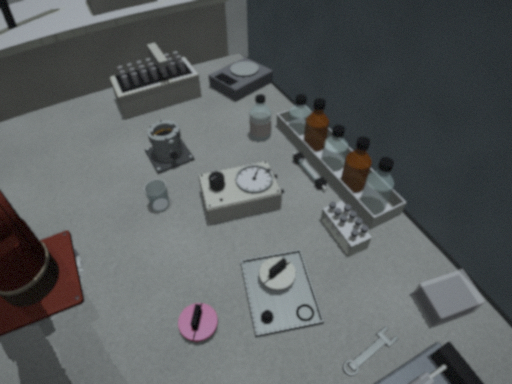

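The scene and side views show the console with the knob at side px (216,179) and the gauge at (254,178). The white cap is in the tray at (278,270), the pink look-alike at (198,322) and the housing mouth at (164,133). I'll cast rays for rough positions.

```bash
cat > h.py <<'E'
from station import *
import cv2, numpy as np
from scipy.spatial.transform import Rotation as Ro
def cam(name, s=None):
    c=get_calibration(name); K=np.array(c['K']); d=np.array(c['dist_coeffs'])
    if name!='wrist': R=np.array(c['R']); o=-R.T@np.array(c['t']); return K,d,R.T,o
    s=s or sense(); T=np.array(c['tool_from_camera']); Rt=Ro.from_rotvec(s['tool_rot']).as_matrix()
    return K,d,Rt@T[:3,:3],Rt@T[:3,3]+np.array(s['ee_pos'])
def onplane(C,px,z):
    K,d,Rw,o=C; p=cv2.undistortPoints(np.float64(px).reshape(-1,1,2),K,d).reshape(-1,2)
    r=np.c_[p,np.ones(len(p))]@Rw.T
    return o+r*((z-o[2])/r[:,2])[:,None]
def project(C,X):
    K,d,Rw,o=C; X=(np.float64(X).reshape(-1,3)-o)@Rw
    return cv2.projectPoints(X,np.zeros(3),np.zeros(3),K,d)[0].reshape(-1,2)
def down(yaw):   # tool z down, tool x axis at world angle yaw; tool y = z x x
    x=np.array([np.cos(yaw),np.sin(yaw),0]); z=np.array([0,0,-1.]); return Ro.from_matrix(np.c_[x,np.cross(z,x),z]).as_rotvec()
def wrist(name):
    s=sense(); f=grab_frame('wrist'); C=cam('wrist',s); cv2.imwrite(f'pics/{name}.png',f[:,:,::-1]); return f,C
E
python3 - <<'E'
from h import *
for n,P in [("side",dict(knob=(216,177,114),gauge=(254,179,75),cap=(278,269,56),mouth=(164,130,105),beaker=(157,197,0),pink=(198,322,32),plug=(267,317,15),ring=(305,312,5),traya=(243,262,16),trayb=(298,253,16),trayc=(321,321,16),trayd=(251,332,16))),("scene",dict(knob=(255,166,114),gauge=(276,188,75),cap=(209,226,56),mouth=(283,133,105)))]:
    C=cam(n)
    for k,v in P.items(): print(n,k,onplane(C,[v[:2]],v[2])[0].round())
print(Ro.from_rotvec(sense()['tool_rot']).as_matrix().round(2))
E
```

```text
side knob [513.   6. 114.]
side gauge [612. -11.  75.]
side cap [ 540. -268.   56.]
side mouth [456. 269. 105.]
side beaker [367. 121.   0.]
side pink [ 336. -291.   32.]
side plug [ 474. -340.   15.]
side ring [ 555. -366.    5.]
side traya [ 488. -193.   16.]
side trayb [ 617. -232.   16.]
side trayc [ 571. -403.   16.]
side trayd [ 428. -355.   16.]
scene knob [522.   3. 114.]
scene gauge [618. -12.  75.]
scene cap [ 551. -269.   56.]
scene mouth [468. 260. 105.]
[[ 0.97  0.26 -0.  ]
 [ 0.26 -0.97  0.  ]
 [-0.   -0.   -1.  ]]
```

```bash
python3 - <<'E'
from h import *
import pickle
for n,p,y in [("cap",(545,-268,220),0.0),("mouth",(462,265,260),0.0),("con",(560,0,250),0.0)]:
    move_ptp(p,down(y)); dwell(0.2)
    f,C=wrist(n+"1"); pickle.dump((f,C),open(n+"1.pkl","wb")); s=sense(); print(n,s['time_s'],s['ee_pos'].round(1) if hasattr(s['ee_pos'],'round') else s['ee_pos'],s['qpos'][6])
v=np.vstack([np.hstack([cv2.imread(f'pics/{n}1.png') for n in('cap','mouth')])])
cv2.imwrite('pics/m1.png',cv2.resize(v,(800,300),interpolation=cv2.INTER_AREA))
E
```

```text
cap 2.2917 [ 544.7 -268.6  220. ] -1.245310258346944
mouth 4.4917 [462.3 264.5 259.9] -2.263633175319696
con 5.8333 [559.9   1.3 250.2] -1.7464901449099732
```

View pics/m1.png

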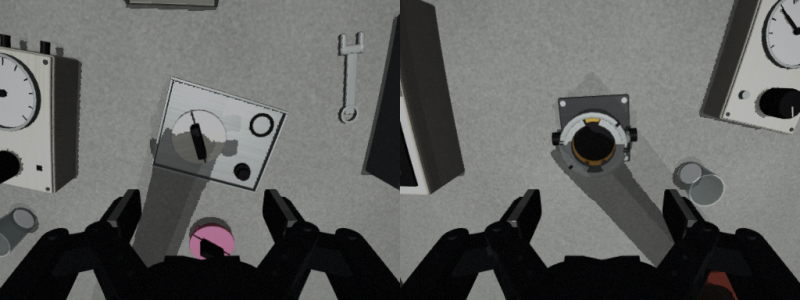

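View pics/con1.png

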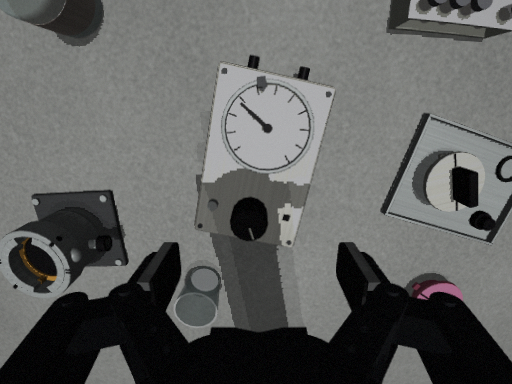

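The console view shows the gauge centre at (267,128), the needle tip near (241,103), the mark near (262,84) and the knob at (248,219). I'll enlarge the details.

```bash
python3 - <<'E'
import cv2,numpy as np
def crop(n,x,y,w): return cv2.resize(cv2.imread(f'pics/{n}1.png')[y:y+w,x:x+w],(400,400),interpolation=cv2.INTER_CUBIC)
a=cv2.resize(crop('con',217,73,100),(400,300)) 
c=lambda n,x,y,w,h:cv2.resize(cv2.imread(f'pics/{n}1.png')[y:y+h,x:x+w],(400,300),interpolation=cv2.INTER_CUBIC)
I=np.vstack([np.hstack([c('con',200,70,133,100),c('con',200,180,133,100)]),np.hstack([c('cap',190,130,133,100),c('mouth',185,135,133,100)])])
cv2.imwrite('pics/z1.png',np.clip(I*1.4,0,255).astype(np.uint8))
E
```

```text
(no output)
```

View pics/z1.png

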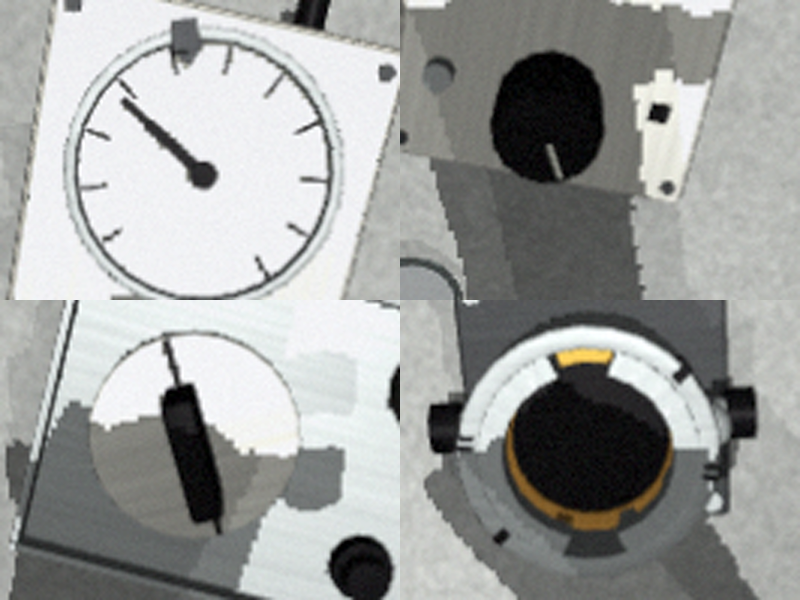

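Crops are ×3: needle tip at (241.3,103.7), hub (267.3,128), cap line ends at (245,142.7) and (263.3,207.3). The vent lines are at (279.3,160.3) and (218.7,214), with the slots at the top and bottom of the mouth.

```bash
python3 - <<'E'
from h import *
import pickle
L=lambda n:pickle.load(open(n+'1.pkl','rb'))
f,C=L('con'); dg=np.degrees
g=onplane(C,[(267.3,128),(241.3,103.7),(262.5,91),(262,83)],75.5)
a=[np.arctan2(*(p-g[0])[1::-1]) for p in g[1:]]; print('gauge',g.round(1).tolist(),'needle,mark deg',dg(a).round(1), [np.hypot(*(p-g[0])[:2]).round(1) for p in g[1:]])
m=(cv2.cvtColor(f,cv2.COLOR_RGB2GRAY)<30)[190:245,225:272].astype(np.uint8)
cn=max(cv2.findContours(m,0,1)[0],key=cv2.contourArea).reshape(-1,2)+[225,190]
print('knob px',cn.min(0),cn.max(0))
t=np.array(onplane(C,cn,114)); 
edge=onplane(C,[(220,63),(196,226),(336,85),(290,246)],70); print('plate corners',edge.round(1).tolist())
# knob model: 100 mm from gauge along console axis; yaw from plate edges
for i,j in((0,1),(2,3)): v=edge[i]-edge[j]; print('yaw',dg(np.arctan2(v[1],v[0])).round(1))
yaw=np.mean([np.arctan2(*(edge[i]-edge[j])[1::-1]) for i,j in((0,1),(2,3))]); k=g[0][:2]-100*np.array([np.cos(yaw),np.sin(yaw)])
print('knob from gauge',k.round(1)); c=k
th=np.linspace(0,2*np.pi,60); X=np.r_[np.c_[k[0]+20*np.cos(th),k[1]+20*np.sin(th),114+0*th],np.c_[k[0]+20*np.cos(th),k[1]+20*np.sin(th),75+0*th]]
p=project(C,X);print('pred knob px',p.min(0).round(1),p.max(0).round(1))
f,C=L('cap'); e=onplane(C,[(245,142.7),(263.3,207.3)],36); v=e[0]-e[1]
print('cap',e.round(1).tolist(),e.mean(0).round(1),np.hypot(*v[:2]),dg(np.arctan2(v[1],v[0])))
f,C=L('mouth'); e=onplane(C,[(279.3,160.3),(218.7,214)],105); v=e[0]-e[1]
print('mouth',e.round(1).tolist(),e.mean(0).round(1),np.hypot(*v[:2]),'vent',dg(np.arctan2(v[1],v[0])))
s=onplane(C,[((586-400)/3+185,58/3+135),((594-400)/3+185,245/3+135)],105);v=s[0]-s[1];print('slots',s.round(1).tolist(),s.mean(0),dg(np.arctan2(v[1],v[0])))
q0=ik((c[0],c[1],110),down(yaw))
for n,x,y,z in[('knob',*k,110),('cap',541,-268,60),('mouth',462,262,150)]:
  for d in range(-180,181,30):
    q=ik((x,y,z),down(np.radians(d))); print(n,d,None if q is None else np.round(q,2)[[0,6]].tolist(),end=' ')
  print()
E
```

```text
gauge [[614.9, -9.8, 75.5], [640.3, 18.1, 75.5], [653.2, -4.4, 75.5], [661.1, -3.8, 75.5]] needle,mark deg [47.8  8.2  7.5] [np.float64(37.8), np.float64(38.7), np.float64(46.7)]
knob px [230 197] [267 240]
plate corners [[681.4, 40.2, 70.0], [495.1, 77.2, 70.0], [660.2, -83.0, 70.0], [467.4, -40.9, 70.0]]
yaw -11.2
yaw -12.3
knob from gauge [517.   10.6]
pred knob px [229.3 195.5] [266.9 241.8]
cap [[582.3, -255.7, 36.0], [503.5, -276.9, 36.0]] [ 542.9 -266.3   36. ] 81.68990338359616 15.054821188625622
mouth [[485.5, 240.3, 105.0], [424.4, 307.1, 105.0]] [455.  273.7 105. ] 90.42027234877594 vent -47.55469018075022
slots [[491.9, 274.3, 105.0], [421.2, 272.3, 105.0]] [456.51375615 273.30212563 105.        ] 1.6478255963240256
knob -180 [0.83, 1.16] knob -150 [0.83, 1.68] knob -120 [0.83, 2.21] knob -90 None knob -60 [-0.49, -2.64] knob -30 [0.41, -2.32] knob 0 [0.45, -1.81] knob 30 [0.5, -1.3] knob 60 [0.55, -0.8] knob 90 [0.6, -0.29] knob 120 [0.66, 0.21] knob 150 [0.71, 0.71] knob 180 [0.83, 1.16] 
cap -180 [1.1, 1.57] cap -150 [1.21, 2.0] cap -120 [1.21, 2.53] cap -90 [0.04, -2.59] cap -60 [0.65, -2.36] cap -30 [0.7, -1.85] cap 0 [0.74, -1.35] cap 30 [0.78, -0.85] cap 60 [0.82, -0.35] cap 90 [0.88, 0.15] cap 120 [0.93, 0.64] cap 150 [0.99, 1.12] cap 180 [1.1, 1.57] 
mouth -180 [0.33, 0.7] mouth -150 [0.33, 1.22] mouth -120 [0.33, 1.75] mouth -90 [0.33, 2.27] mouth -60 None mouth -30 [-0.98, -2.62] mouth 0 [0.13, -2.34] mouth 30 [0.17, -1.83] mouth 60 [0.21, -1.33] mouth 90 [0.24, -0.82] mouth 120 [0.26, -0.31] mouth 150 [0.31, 0.19] mouth 180 [0.33, 0.7]
```

```bash
cat >> h.py <<'E'
def polar(f,C,c,z,r0,r1):
    """mean grey over radii r0..r1 for each world angle (deg 0..359.5)"""
    a=np.radians(np.arange(0,360,.5)); r=np.linspace(r0,r1,12); A,Rr=np.meshgrid(a,r)
    p=project(C,np.c_[(c[0]+Rr*np.cos(A)).ravel(),(c[1]+Rr*np.sin(A)).ravel(),np.full(A.size,z)]).astype(np.float32)
    v=cv2.remap(cv2.cvtColor(f,cv2.COLOR_RGB2GRAY),p[:,0].reshape(A.shape),p[:,1].reshape(A.shape),cv2.INTER_LINEAR)
    return v.mean(0)
def dark(v,lo,hi):
    """centroid angle of darkness between lo and hi deg"""
    d=np.arange(lo,hi,.5); x=v[(np.round(d*2).astype(int))%720]; w=np.clip(np.median(x)-20-x,0,None); i=np.argmax(w)
    k=slice(max(0,i-12),i+13); return (w[k]*d[k]).sum()/w[k].sum()
E
python3 - <<'E'
from h import *
import pickle
f,C=pickle.load(open('con1.pkl','rb')); g=(614.9,-9.8)
print('needle',dark(polar(f,C,g,75.5,18,28),-40,100),'mark',dark(polar(f,C,g,75.5,42,46),-20,40))
k=(517,10.6); R=np.radians
command_gripper(0.72,40)
move_ptp((*k,170),down(R(67))); servo_line((*k,101))
command_gripper(0.0,40); s=sense(); print(s['gripper_width'],s['grip_force'],s['ft_force'],s['time_s'])
for y in range(57,-13,-10): servo_line((*k,101),down(R(y)))
servo_line((*k,101),down(R(-10))); dwell(.2)
f,C=wrist('con2'); pickle.dump((f,C),open('con2.pkl','wb'))
print('needle',dark(polar(f,C,g,75.5,18,28),-60,100),'mark',dark(polar(f,C,g,75.5,42,46),-20,40)); s=sense(); print(s['ft_force'],s['time_s'])
E
```

```text
needle 47.82972243639167 mark 12.248205648307069
0.4518243104751927 39.495514682494104 [-9.83078501  2.21449407 12.67332066] 8.1833
needle 9.569643995948532 mark nan
[-11.90703653   4.52715786  12.49381976] 10.9833h.py:29: RuntimeWarning: invalid value encountered in scalar divide
  k=slice(max(0,i-12),i+13); return (w[k]*d[k]).sum()/w[k].sum()
```

View pics/con2.png

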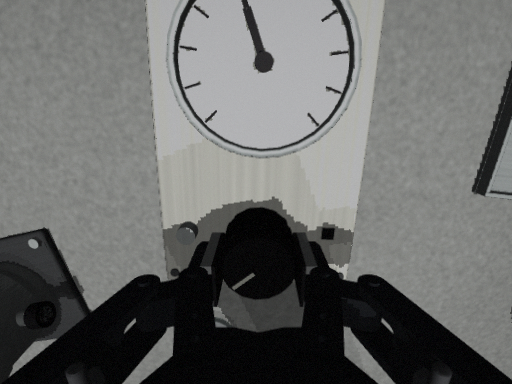

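Needle is 1–2° short of the mark, which is out of this view. I'll nudge the knob, release it and check from above.

```bash
python3 - <<'E'
from h import *
import pickle
k=(517,10.6); R=np.radians
servo_line((*k,101),down(R(-13))); dwell(.1)
command_gripper(0.72,40); servo_line((*k,170)); 
move_ptp((550,0,220),down(0)); dwell(.2)
f,C=wrist('con3'); pickle.dump((f,C),open('con3.pkl','wb'))
g=(614.9,-9.8)
print('needle',dark(polar(f,C,g,75.5,18,28),-60,60),sense()['time_s'])
c=project(C,[(*g,75.5)])[0].astype(int); x,y=c-60
I=cv2.resize(f[max(y,0):c[1]+60,x:x+120,::-1],None,fx=4,fy=4,interpolation=cv2.INTER_CUBIC); cv2.imwrite('pics/z3.png',I); print(x,max(y,0),project(C,[(*g,75.5)]))
E
```

```text
needle 8.118693214768992 12.8917
206 58 [[266.69939501 118.6219738 ]]
```

View pics/z3.png

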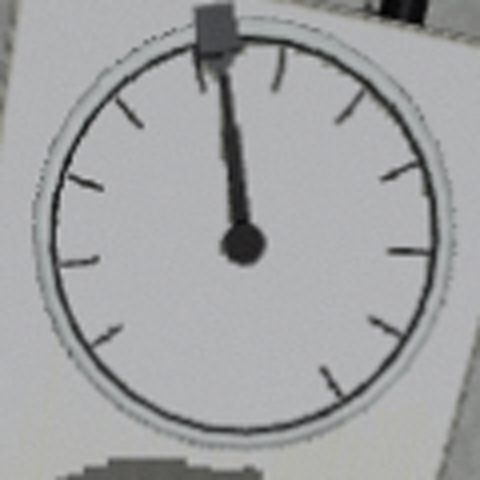

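The pointer is on the mark: its tip meets the wedge at crop (222,72). Next I'll grasp the cap and take one picture of both the held cap and the mouth.

```bash
python3 - <<'E'
from h import *
import pickle
R=np.radians; c=(542.9,-266.3)
move_ptp((*c,130),down(R(195))); servo_line((*c,54),vel=80)
command_gripper(0.0,60); s=sense(); print(s['gripper_width'],s['grip_force'],s['ft_force'],s['time_s'])
servo_line((*c,200)); s=sense(); print(s['gripper_width'],s['grip_force'],s['ft_force'])
move_ptp((530,273,230),down(R(181.5))); dwell(.3)
f,C=wrist('held'); pickle.dump((f,C),open('held1.pkl','wb')); s=sense(); print(s['time_s'],s['ee_pos'])
cv2.imwrite('pics/heldz.png',cv2.resize(np.clip(f[:,:,::-1]*1.4,0,255).astype(np.uint8),(800,600),interpolation=cv2.INTER_CUBIC))
E
```

```text
0.1300320326869884 58.867045640945435 [ 0.21087257 -0.29581135  2.65958421] 17.4833
0.1325450337540325 58.439231514930725 [ 0.06002484 -0.07126096 -2.597449  ]
20.9083 [530.15980679 272.67599717 229.94209795]
```

View pics/heldz.png

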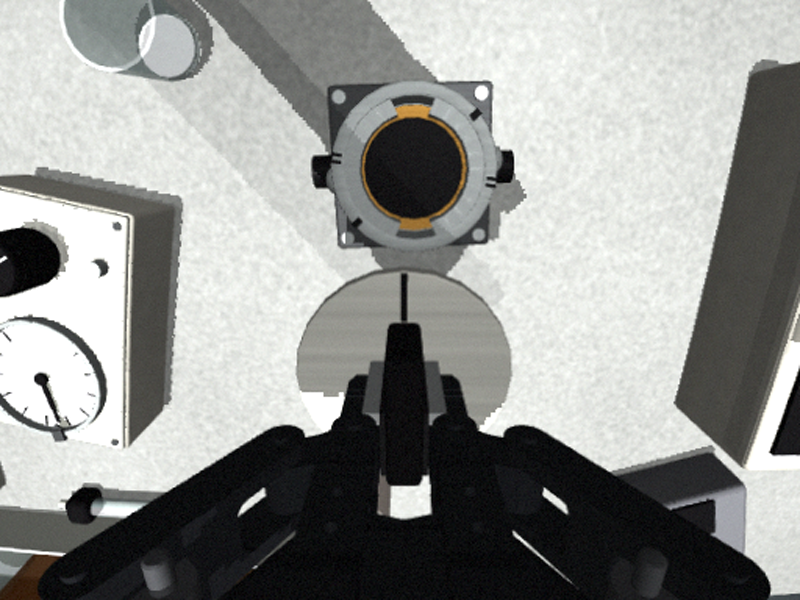

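Scaled ×1.5625, the held view shows the flange edges at (297,357) and (511,357), the flange line from (404,275) to (404,320), the vent lines at (475,115) and (356,222), and the slots at (415,107) and (414,222).

```bash
python3 - <<'E'
from h import *
import pickle
f,C=pickle.load(open('held1.pkl','rb')); S=1.5625; s=sense(); E=np.array(s['ee_pos']); dg=np.degrees
P=lambda l,z:onplane(C,np.array(l)/S,z)
print('E',E.round(1), 'cam',C[3].round(1))
z=E[2]-18
fl=P([(297,357),(511,357),(405,271),(404,275),(404,320)],z); print('flange',(fl-E).round(1).tolist(), 'centre y',((fl[0]+fl[1])/2-E).round(1)); v=fl[3]-fl[4]; print('line dir',dg(np.arctan2(v[1],v[0])))
m=P([(475,115),(356,222)],105); v=m[0]-m[1]; print('vent',m.round(1).tolist(),m.mean(0).round(1),dg(np.arctan2(v[1],v[0])))
# outer rim of the mouth from a bright mask, circle centre by rays
r=P([(331,165),(498,165)],105); print('rim',r.round(1).tolist(),r.mean(0).round(1))
r=P([(415,107),(414,222)],105);v=r[0]-r[1];print('slots',r.round(1).tolist(),r.mean(0).round(1),dg(np.arctan2(v[1],v[0])))
# bore: black interior touches mouth-level lip
E
```

```text
E [530.2 272.7 229.9] cam [452.4 269.1 359.1]
flange [[-6.3, -42.5, -18.0], [-8.4, 38.9, -18.0], [-41.0, -2.3, -18.0], [-39.5, -2.6, -18.0], [-22.4, -2.1, -18.0]] centre y [ -7.4  -1.8 -18. ]
line dir -178.52344759075456
vent [[425.8, 307.8, 105.0], [486.8, 241.5, 105.0]] [456.3 274.7 105. ] 132.63667006908705
rim [[454.6, 227.4, 105.0], [452.1, 322.9, 105.0]] [453.3 275.1 105. ]
slots [[422.6, 274.4, 105.0], [485.9, 275.9, 105.0]] [454.3 275.1 105. ] -178.6590721859635
```

```bash
python3 - <<'E'
from h import *
import pickle
for n in ('held','mouth','cap','con'):
    f,C=pickle.load(open(n+'1.pkl','rb')); T=np.array(get_calibration('wrist')['tool_from_camera']); R=C[2]@T[:3,:3].T
    print(n,'yaw',np.degrees(np.arctan2(R[1,0],R[0,0])).round(2),'tilt',R[:,2].round(4),'tcp',(C[3]-R@T[:3,3]).round(1))
for i in range(6):
    s=sense(); R=Ro.from_rotvec(s['tool_rot']).as_matrix(); print(np.round(s['ee_pos'],2),np.degrees(np.arctan2(R[1,0],R[0,0])).round(2),R[:,2].round(4))
E
```

```text
held yaw -178.55 tilt [-2.e-04 -0.e+00 -1.e+00] tcp [530.3 272.5 229.9]
mouth yaw -0.07 tilt [ 0.     -0.0027 -1.    ] tcp [464.4 261.2 259.9]
cap yaw -0.07 tilt [ 2.0e-04 -2.9e-03 -1.0e+00] tcp [ 546.6 -272.   220. ]
con yaw 0.15 tilt [ 6.0e-04 -2.5e-03 -1.0e+00] tcp [561.9  -1.5 250.2]
[530.16 272.68 229.94] -178.53 [-1.e-04  0.e+00 -1.e+00]
[530.16 272.68 229.94] -178.53 [-1.e-04  0.e+00 -1.e+00]
[530.16 272.68 229.94] -178.53 [-1.e-04  0.e+00 -1.e+00]
[530.16 272.68 229.94] -178.53 [-1.e-04  0.e+00 -1.e+00]
[530.16 272.68 229.94] -178.53 [-1.e-04  0.e+00 -1.e+00]
[530.16 272.68 229.94] -178.53 [-1.e-04  0.e+00 -1.e+00]
```

```bash
python3 - <<'E'
from h import *
import pickle
f,C=pickle.load(open('held1.pkl','rb')); T=np.array(get_calibration('wrist')['tool_from_camera']); R=C[2]@T[:3,:3].T
print(T.round(4),'\n',R.round(4),C[3],R@T[:3,3]); s=sense();Rn=Ro.from_rotvec(s['tool_rot']).as_matrix();print(Rn.round(4),s['tool_rot'])
E
```

```text
[[ 0.000000e+00 -9.514000e-01 -3.078000e-01  7.793770e+01]
 [ 1.000000e+00  5.000000e-04 -1.300000e-03 -1.406100e+00]
 [ 1.300000e-03 -3.078000e-01  9.514000e-01 -1.291616e+02]
 [ 0.000000e+00  0.000000e+00  0.000000e+00  1.000000e+00]] 
 [[-9.997e-01 -2.530e-02 -2.000e-04]
 [-2.530e-02  9.997e-01 -0.000e+00]
 [ 2.000e-04 -0.000e+00 -1.000e+00]] [452.40280185 269.13986302 359.07669029] [-77.85711516  -3.37757181 129.17374197]
[[-9.997e-01 -2.560e-02 -1.000e-04]
 [-2.560e-02  9.997e-01  0.000e+00]
 [ 1.000e-04  0.000e+00 -1.000e+00]] [ 4.02614678e-02 -3.14120054e+00 -4.64768422e-06]
```

The calibration differs from call to call, so I'll check its scatter and average it.

```bash
cat > t.py <<'E'
from h import *
G=lambda:np.array(get_calibration('wrist')['tool_from_camera'])
A=np.array([G() for _ in range(50)]); print(A[:,:3,3].mean(0).round(2),A[:,:3,3].std(0).round(3),A[:,0,2].std(), sense()['time_s'])
E
for i in 1 2 3; do python3 t.py; done
```

```text
[  77.94   -1.41 -129.16] [0. 0. 0.] 0.0 20.9083
[  77.94   -1.41 -129.16] [0. 0. 0.] 0.0 20.9083
[  77.94   -1.41 -129.16] [0. 0. 0.] 0.0 20.9083
```

```bash
cat >> h.py <<'E'
def descend(x,y,z0,z1,rot,lim=12,step=3,vel=25):
    z=z0
    while z>z1:
        z=max(z-step,z1); servo_line((x,y,z),rot,vel=vel); s=sense(); F=np.array(s['ft_force'])
        if F[2]>lim or np.hypot(*F[:2])>lim: break
    print('z cmd',z,'ee',np.round(s['ee_pos'],1),'F',F.round(1),'M',np.round(s['moment'],2),'t',s['time_s'])
    return z
E
python3 - <<'E'
from h import *
x,y=454,276.2; r=down(np.radians(182))
servo_line((x,y,175),r,vel=120); dwell(.3); print(sense()['ee_pos'],sense()['ft_force'])
descend(x,y,160,131,r)
E
```

```text
[454.30717713 276.27731295 175.14998559] [ 0.56003074  0.44267547 -2.33686443]
z cmd 131 ee [454.3 276.4 131.3] F [-0.1  1.2  1.2] M [0.02 0.04 0.05] t 25.3917
```

Cap went home with only 1 N. Now the twist to the vent line.

```bash
python3 - <<'E'
from h import *
import pickle
x,y=454,276.2
servo_line((x,y,130.5),vel=20)
for a in np.linspace(182,132.5,11)[1:]:
    servo_line((x,y,130.5),down(np.radians(a))); s=sense(); F=np.array(s['ft_force']); M=np.array(s['moment'])
    if np.abs(F).max()>25 or abs(M[2])>1.5: print('stop'); break
dwell(.3); s=sense(); R=Ro.from_rotvec(s['tool_rot']).as_matrix()
print('yaw',np.degrees(np.arctan2(R[1,0],R[0,0])),np.round(s['ee_pos'],1),np.round(s['ft_force'],1),np.round(s['moment'],2),s['grip_force'],s['time_s'])
f,C=wrist('vent'); 
I=[cv2.resize(np.clip(f[40:280,100:420,::-1]*1.4,0,255).astype(np.uint8),(480,360),interpolation=cv2.INTER_CUBIC)]
g=grab_frame('side'); K=cam('side'); p=project(K,[(456,275,110),(615,-10,75)]).astype(int)
for q in p: I.append(cv2.resize(g[q[1]-36:q[1]+36,q[0]-48:q[0]+48,::-1],(320,180),interpolation=cv2.INTER_CUBIC))
cv2.imwrite('pics/fin.png',np.hstack([I[0],np.vstack(I[1:])]))
E
```

```text
yaw 132.62352320324345 [454.6 276.8 131.2] [0.5 1.  5.5] [0.14 0.01 0.03] 59.45750176906586 28.4417
```

View pics/fin.png

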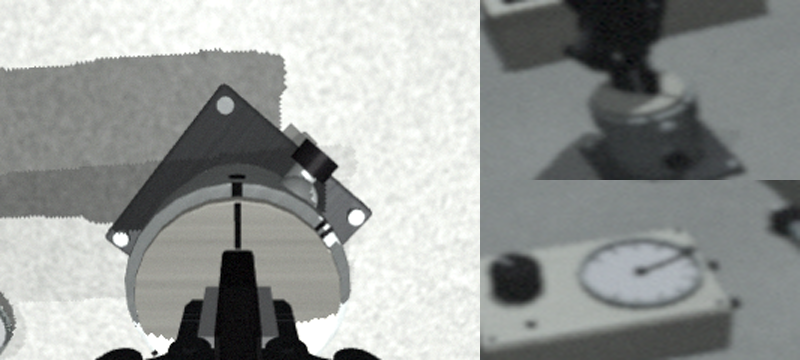

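The flange line at (237,225) points straight at the single vent line at (237,188). The flange is seated, the grip is 59 N and the gauge is unchanged.

```bash
python3 -c "
from station import *
print(job_done())"
```

```text
the job is handed in; nothing more can be done
None
```

I handed the job in at about 28 s: the gauge pointer is on its mark, the cap is fully down and twisted to the vent line, and the gripper is still holding it; the judge's result wasn't shown.

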